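Lock the caretaker's tool chest in the nursery

TASK

The repair is finished and the children are coming back: put the orange-lidded screw box from the deck back into the tool chest, shut the lid, swing the steel hasp over its staple so that it lies flat on the deck, and push the red-knobbed locking pin through the staple's loop until its knob is up against the guide. If the pin was left poking into the staple, draw it back clear in its guide before lowering the hasp, as it is in the way. Leave the drill, the glue bottle and the spirit level where they are.

Things in the scene. Friction and masses are not known exactly. Their poses are not given: they have to be found in the camera images.
- chest: Fixed oak tool chest 280 (x) x 340 (y) x 120 mm high; origin at the centre of its underside. Own axes: -x is the front, z up. Its top has two parts: a fixed front deck (x -140 to -20 mm, top at z 120) and behind it the hinged lid over the open well (well inside x -20 to 128, y -158 to 158). Shut, the lid (12 mm thick) is flush with the deck. Staple, pin and guide are on the deck.
- well (a point): Floor point in the middle of the free half of the well, at chest (40, 95, 62) mm: the free space is x -20 to 128, y 30 to 158 mm; the other half holds tools sunk in black foam (tops at z 72). The shut lid's underside is at z 108. The open lid leans over the well's rear; if nudged from the front it just swings farther open. Fixed.
- lid (a joint): Lid angle, rad: 0 shut, 1.5 fully open; hinge along chest y at the rear top edge. Pale wood, 158 mm front to back, 336 wide, 12 thick. Starts at 1.15 to 1.38, its outer face turned up and to the rear (chest +x): push that face frontward and down, with up to 5 N. Soft-close stays: above about 1.0 it stays where left; below about 0.7 it sinks shut by itself in 2 to 4 s.
- lid_hinge (a point): Point on the lid's hinge axis, mid-width, at chest (140, 0, 112) mm. The shut lid's top face lies 8 mm above this axis.
- lid_edge (a point): Middle of the lid's front (free) edge on its outer face, 158 mm from the hinge; moves with the lid.
- hasp (a joint): Hasp angle relative to the lid, rad: 0 leaf flat over the staple (pointing to chest -x), 1.57 square to the lid, 2.75 folded back (its stop). Stiff hinge: it stays where left; 1 to 2 N at the tip swings it. Starts at 1.7 to 2.25, leaning back over the lid: push its rear-side face frontward, over the top and down.
- hasp_hinge (a point): Middle of the hasp's hinge axis (along chest y) on the lid's front edge, 4.5 mm above the lid's top face; with the lid shut it is at chest (-22, 30, 124.5) mm.
- hasp_tip (a point): Tip of the steel hasp leaf, 110 mm from its hinge axis. Leaf 36 mm wide, 3 thick, with a slot 12 wide, 38 to 73 mm from the hinge, that goes round the staple, and a rolled edge at the tip that rises 6 mm above the leaf's mid-plane. Press it down on the solid end, 75 to 110 mm from the hinge, beyond the staple.
- staple (a point): Centre of the staple's loop, where the pin passes, 13 mm above the deck, at chest (-77, 30, 133) mm, axes as the chest. Fixed steel arch in the chest's x-z plane: 25 mm wide outside, 15 clear inside, 5 mm bar, top 29 mm above the deck.
- guide (a point): Mouth of the pin guide at its knob end, on the pin's line, at chest (-77, -92, 133) mm. The guide is a steel channel along chest y, from here 92 mm toward the staple (ending 30 mm short of it), 19 mm wide, up to 25 mm above the deck, with 1.2 mm play beside the pin. Fixed.
- pin_knob (a point): Centre of the red knob (24 mm diameter, 20 long) of the loose 100 g steel locking pin. Own +y runs from knob to tip. Lies in the guide along chest y, axis 13 mm above the deck, knob toward chest -y; slides with under 2 N. Starts 152 to 190 mm from the staple; fully home 132 mm, knob against the guide's mouth. Push its outer end, or grip it from above across chest x.
- pin_tip (a point): Tip of the locking pin, 154 mm from the knob's centre; shaft 10 mm diameter, nose tapered over 6 mm. The tip clears the hasp when 22 mm or more short of the staple's centre; drawn back over 45 mm short, the pin starts to tip up in its guide. Fully home it is 22 mm past the staple.
- drill_mid (a point): Centre, 85 mm up, of a blue and black cordless drill standing on its battery (110 x 74 mm foot), 176 mm high, 157 mm long; near the chest's -y side. Bystander.
- screw_box_mid (a point): Centre, 17 mm up, of the loose grey screw box with an orange lid, 50 (its x) x 80 (its y) x 34 mm, 280 g. Starts on the deck near its +y end, its long side within 0.25 rad of chest y; grip it from above across its 50 mm width.
- glue_mid (a point): Centre, half-way up, of a yellow glue bottle, 56 mm diameter, 140 mm high, on the table at the front of the chest's +y side. Bystander.
- level_mid (a point): Centre of an aluminium spirit level 200 x 22 x 45 mm standing on edge on the table at the chest's +y side. Bystander.

How it is judged:
By the outcome, as a careful person would: the job done as asked, in the order asked, and still so for the second after the job is handed in, with the robot touching nothing.
It also fails if it takes over 72 s, if anything falls off the work surface, if the arm or the gripper's body presses on something with over 40 N, if the wrist force passes 120 N, or if a joint passes its speed limit or range.

ROBOT

A 7-joint arm with a two-finger parallel gripper is mounted at the origin on the work surface. World frame = base frame: x ahead of the robot, y to its left, z up, the work surface at z = 0. Lengths are in m, angles in degrees, forces in N, time in s.
With the tool pointing down it reaches from about 0.4 to 0.925 m from the base axis. Payload 5.6 kg.
Tool frame: the origin (TCP) lies midway between the tips of the shut fingers; the grasp point (between the pads) lies 19 mm behind it; z points along the fingers, y is the direction in which the jaws open and shut (so a half turn about z gives the same grasp; the last joint's range is limited). The gripper opens to 85 mm and grips with 20 to 120 N. Pads are 22 mm wide; open, the fingers measure 114 mm over their backs; the gripper's body (76 mm by 85 mm) begins 54 mm behind the grasp point. The pads swing forward as they close: fully open they stand 13 mm farther back than shut.
Start: joints at [67.609, 26.786, -0.665, 91.828, 0.344, 61.387, -3.226], TCP at [0.221, -0.611, 0.231] pointing down, gripper open.
Joint ranges: [-144.91, 144.91], [-17.63, 115.5], [-89.93, 88.59], [15.96, 139.68], [-74.01, 254.01], [8.47, 105.57], [-167.45, 167.45]. Speed limits (degrees/s): [147.25, 147.25, 180, 180, 180, 180, 180].

INTERFACE

Orientations are given as a 3x3 rotation matrix whose columns are the frame's x, y, z axes.
In Python, from station import telemetry, vision, hand_in gives the robot as it stands. The module is installed in compiled form; this text tells all that it offers.
- The arm moves only by the tool carry_out, never from a script. Its argument "series" is a list of rows, each a list of 3 entries, a list of its own where there are three numbers: the shift along the world's x, y, z in units of 25 mm (1.0 is 25 mm), then the turn, a rotation vector about the world's x, y, z in units of 6 degrees (1.0 is 6 degrees), then the finger opening in mm, from 0 to 85.4. In form: [[[tx, ty, tz], [rx, ry, rz], fingers], ...]. A call has 1 to 20 rows; each row shifts and turns the commanded pose from where the row before left it; what a row does not reach is not made up. A row lasts 1/12 s, in which the tool goes at most 41.7 mm and 7.16 degrees, less where a joint would pass 70% of its speed; a pose out of reach is approached as far as the arm can. A call is refused whole if a number of a shift passes 1 or a number of a turn 1, either way. A call with a gripper value outside its range is refused whole. The fingers move at their own pace and stop on an object; "newtons" is the grip in N (left out, the last holds). Time passes only in rows, so rows that do not move let the fingers close. It gives the time, the measured TCP pose, the force and the opening at its end, in the units of the state.
- telemetry.get_obs(): the state, without advancing time (a new reading comes with each control period).
- vision.get_image(name): name is "scene" or "top"; returns (picture, depth): 400x640x3 uint8, red, green, blue; 400x640 float32, m along the optical axis (not along the pixel's ray), 0 where there is no reading.
- vision.camera_params(name): a dict with "fx", "fy", "cx", "cy" (pixels), "xyz" and "orientation" of the camera in the world. Camera axes: x right, y down, z forward; pixel columns grow to the right and rows downward; lengths in m; the calibration is good to about 2 mm. A picture is of the moment at which its call begins. camera_params takes no time and is no camera call.
- hand_in(): hands the job in, once; it reports no verdict.
Trained networks look in the newest picture that a camera, given by its name, has taken for a name from the list of things; names that differ only in an ending like _2 or _b are one class to them, and where a whole thing is asked for, a point or a joint stands for the part that bears it (a point fixed in the world has none). Each returns a list of dicts, best first, with "p" (0 to 1); they miss things now and then, are a little off and sometimes report something else, mostly with a low value. They report only what shows in the picture. A call takes as long as a camera call.
- vision.regions_of(camera, query): "pixels" (400x640 bool, what is visible of it) and "extent" ([left, top, width, height] in pixels, round what is visible of it).
- vision.place_of(camera, query): "centre" ([column, row] in pixels: a listed point, or the origin of a listed thing).
The state is a dict: "time_s": time; "joints": joint angles; "qvel": joint speeds; "joint_torque": joint torques, N m; "eef_pos": TCP position; "tool_rot": TCP orientation; "force": force on the tool from outside, world axes, zero at the start; "wrist_torque": the same for the moment, N m; "width": opening from 0.0 (shut) to 1.0 (fully open).
Only numpy, scipy, OpenCV 4.12 (cv2) and the standard library are available. Lean on these libraries where they do the work, as an engineer would, in place of code of your own. Each camera call takes 0.05 s, during which the arm holds its last target. There are 200 camera calls.

## Working session

There is one attempt and no reset: what is moved stays moved. The work goes in short steps, Python scripts to look and compute and a tool call to move; the robot and the scene stay as the last step left them, time stands still between calls to the robot, and variables do not carry over. Pictures are saved under pics/ and viewed, about 8 in all and at most 12, crops included, and the job is handed in when it is done.

Besides the shell and the picture viewer there is one more tool, called after ">>>" as name(argument=value, ...), one argument or row to a line, values as JSON. carry_out: Moves the arm, as the interface text tells. Its arguments: {"type":"object","properties":{"series":{"type":"array"},"newtons":{"type":"number"}},"required":["series"]}

```bash
mkdir -p pics
cat > h.py <<'E'
import numpy as np, cv2
from station import telemetry, vision, hand_in
def P(cam,u,v,d):
    k=vision.camera_params(cam);R=np.array(k["orientation"]).reshape(3,3)
    return R@np.array([(u-k["cx"])/k["fx"]*d,(v-k["cy"])/k["fy"]*d,d])+np.array(k["xyz"])
def proj(cam,p):
    k=vision.camera_params(cam);R=np.array(k["orientation"]).reshape(3,3)
    c=R.T@(np.array(p)-np.array(k["xyz"]));return np.array([c[0]/c[2]*k["fx"]+k["cx"],c[1]/c[2]*k["fy"]+k["cy"]])
def snap(cam,name=None):
    im,d=vision.get_image(cam)
    if name: cv2.imwrite("pics/"+name+".png",cv2.cvtColor(im,cv2.COLOR_RGB2BGR))
    return im,d
def cloud(cam,d):
    k=vision.camera_params(cam);R=np.array(k["orientation"]).reshape(3,3)
    v,u=np.mgrid[:d.shape[0],:d.shape[1]]
    return np.stack([(u-k["cx"])/k["fx"]*d,(v-k["cy"])/k["fy"]*d,d],-1)@R.T+np.array(k["xyz"])
E
python3 - <<'E'
from h import *
np.set_printoptions(precision=4,suppress=True)
for c in("scene","top"):
    im,d=snap(c,c+"0");print(c,vision.camera_params(c))
    C=cloud(c,d);np.save(c+"0.npy",C)
    for q in("chest","well","lid_hinge","lid_edge","hasp_hinge","hasp_tip","staple","guide","pin_knob","pin_tip","screw_box_mid","drill_mid","glue_mid","level_mid"):
        r=vision.place_of(c,q)
        for x in r[:1]:
            u,v=x["centre"];i,j=int(round(v)),int(round(u))
            print(q,round(x["p"],2),np.round([u,v]),C[i,j] if 0<=i<400 and 0<=j<640 else None, d[i,j] if 0<=i<400 and 0<=j<640 else None)
print(telemetry.get_obs())
E
```

```text
scene {'fx': 459.18540034767153, 'fy': 459.18540034767153, 'cx': 322.96655526072584, 'cy': 196.00292914043706, 'xyz': array([ 0.7005, -0.8711,  0.851 ]), 'orientation': array([[ 0.9897,  0.0863, -0.1141],
       [ 0.143 , -0.6233,  0.7688],
       [-0.0048, -0.7772, -0.6292]])}
well 0.75 [348. 201.] [ 0.6435 -0.1298  0.2367] 0.9629125
lid_hinge 0.63 [375. 218.] [ 0.7029 -0.0494  0.1252] 1.0880909
lid_edge 0.8 [361. 163.] [ 0.6613 -0.0272  0.2644] 1.0223286
hasp_hinge 0.73 [367. 160.] [ 0.674  -0.0228  0.2707] 1.020288
hasp_tip 0.87 [412. 175.] [ 0.7754 -0.0337  0.2475] 1.0149333
staple 0.85 [300. 188.] [0.5071 0.0336 0.1302] 1.1711392
guide 0.71 [272. 217.] [ 0.4641 -0.0926  0.1372] 1.0746019
pin_knob 0.55 [260. 237.] [ 0.4513 -0.1573  0.1326] 1.02922
pin_tip 0.82 [291. 193.] [ 0.4922 -0.0055  0.1432] 1.1345294
screw_box_mid 0.63 [308. 166.] [0.517  0.1007 0.1527] 1.2073714
drill_mid 0.72 [276. 305.] [ 0.522  -0.3157  0.106 ] 0.91605943
glue_mid 0.39 [317. 168.] [0.5391 0.1111 0.1411] 1.2201815
top {'fx': 460.30509473456306, 'fy': 460.30509473456306, 'cx': 319.76754507771057, 'cy': 1
[... 907 characters left out ...]
89977
glue_mid 0.67 [230. 221.] [0.5152 0.2004 0.1336] 0.97563213
level_mid 0.72 [225. 156.] [0.684  0.2323 0.0418] 1.0966214
{'time_s': 1.5, 'joints': array([67.6099, 26.7873, -0.6665, 91.8273,  0.343 , 61.3871, -3.2234]), 'qvel': array([-0.0791,  0.0029, -0.039 ,  0.0184, -0.0524,  0.0033, -0.0613]), 'joint_torque': array([ -0.0006, -53.2231,   0.0211, -25.1627,   0.0115,   0.0012,
         0.    ]), 'eef_pos': array([ 0.2215, -0.6111,  0.2313]), 'tool_rot': array([[ 0.9401,  0.3408, -0.    ],
       [ 0.3408, -0.9401, -0.    ],
       [-0.    ,  0.    , -1.    ]]), 'force': array([ 0.4847, -0.5204,  0.2905]), 'wrist_torque': array([-0.0206,  0.0331,  0.0178]), 'width': 1.0025741314226047}
```

Run:
```python
import cv2,numpy as np
a=cv2.imread("pics/scene0.png")[90:370,170:490];b=cv2.imread("pics/top0.png")[60:340,170:490]
cv2.imwrite("pics/both.png",np.vstack([cv2.resize(a,None,fx=1.05,fy=1.05),cv2.resize(b,None,fx=1.05,fy=1.05)]) if 0 else np.hstack([cv2.resize(a,(400,350)),cv2.resize(b,(400,350))]))
```

```text
(no output)
```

View pics/both.png

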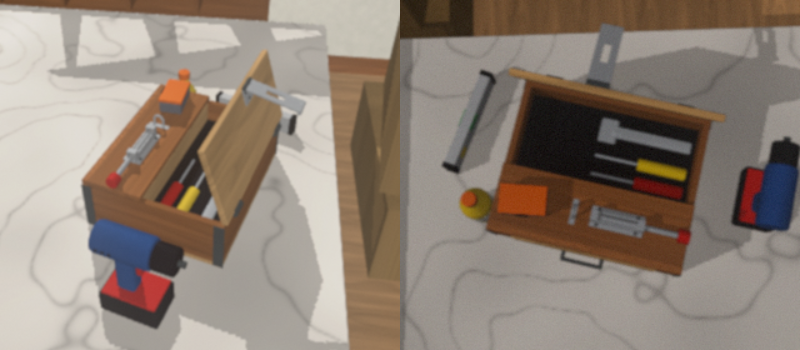

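```bash
cat >> h.py <<'E'
def rayz(cam,u,v,z):
    k=vision.camera_params(cam);o=np.array(k["xyz"]);r=P(cam,u,v,1.)-o
    return o+r*(z-o[2])/r[2]
E
python3 - <<'E'
from h import *
np.set_printoptions(precision=4,suppress=True)
C=np.load("top0.npy")
m=(abs(C[...,2]-.121)<.006)&(C[...,0]>.38)&(C[...,0]<.85)&(abs(C[...,1])<.25)
n,l,st,_=cv2.connectedComponentsWithStats(m.astype(np.uint8));i=1+st[1:,4].argmax();p=C[l==i]
print(st[i],np.median(p[:,2]))
r=cv2.minAreaRect((p[:,:2]*1000).astype(np.float32));print(r,cv2.boxPoints(r))
# box lid
im=cv2.cvtColor(cv2.imread("pics/top0.png"),cv2.COLOR_BGR2HSV)
mb=(C[...,2]>.145)&(C[...,2]<.165)&(im[...,0]<15)&(im[...,1]>180)&(C[...,1]>.06)&(C[...,1]<.18)&(C[...,0]<.62)
q=C[mb];print("box",cv2.minAreaRect((q[:,:2]*1000).astype(np.float32)),np.median(q[:,2]))
mk=(C[...,2]>.125)&(C[...,2]<.15)&((im[...,0]<8)|(im[...,0]>172))&(im[...,1]>150)&(C[...,1]<-.1)&(C[...,1]>-.22)
q=C[mk];print("knob",cv2.minAreaRect((q[:,:2]*1000).astype(np.float32)),q[:,2].max())
for n,u,v,z in(("staple",308,227,.133),("guide",362,240,.133),("knob",396,250,.133),("tip",326,234,.133),("box",267,222,.137),("well",296,174,.062),("chest",331,205,0)): print(n,rayz("top",u,v,z))
# lid: outer/inner points
ml=(C[...,2]>.15)&(C[...,0]>.58)&(C[...,0]<.95)&(abs(C[...,1])<.25)
q=C[ml];print("lid",q[:,2].max(),q[q[:,2]>.24].mean(0))
S=np.load("scene0.npy")
# tip from scene
print("tip",S[170:180,405:425][::3,::4])
E
```

```text
[ 238  190  168   90 7189] 0.1192324661450771
((484.5972900390625, 7.204437255859375), (339.9873352050781, 120.24540710449219), 75.18367004394531) [[ 383.0026 -141.7624]
 [ 499.2499 -172.5117]
 [ 586.192   156.1713]
 [ 469.9446  186.9206]]
box ((514.5433959960938, 118.45011901855469), (79.9192886352539, 51.27388000488281), 84.45731353759766) 0.15293322492583517
knob ((446.0826721191406, -147.3509521484375), (19.351533889770508, 23.42695426940918), 75.1611328125) 0.14564593687749283
staple [0.4975 0.0354 0.133 ]
guide [ 0.4666 -0.0771  0.133 ]
knob [ 0.4436 -0.147   0.133 ]
tip [ 0.4815 -0.0021  0.133 ]
box [0.5102 0.1215 0.137 ]
well [0.6298 0.0628 0.062 ]
chest [ 0.5647 -0.0168  0.    ]
lid 0.2767500916115574 [ 0.681  -0.033   0.2625]
tip [[[ 0.7595 -0.024   0.2526]
  [ 0.7686 -0.0195  0.2502]
  [ 0.8102  0.3448 -0.0055]
  [ 0.8224  0.3427 -0.0028]
  [ 0.8344  0.3399  0.0003]]

 [[ 0.7597 -0.034   0.2515]
  [ 0.7688 -0.028   0.2481]
  [ 0.7777 -0.0253  0.247 ]
  [ 0.8221  0.3263 -0.0027]
  [ 0.8343  0.3256 -0.001 ]]

 [[ 0.7598 -0.0442  0.2508]
  [ 0.7684 -0.0437  0.2513]
  [ 0.8095  0.3082 -0.0025]
  [ 0.8216  0.3072 -0.0006]
  [ 0.8338  0.3082 -0.0001]]

 [[ 0.7603 -0.0494  0.2465]
  [ 0.7686 -0.0525  0.2496]
  [ 0.8094  0.2929 -0.0028]
  [ 0.8216  0.2937 -0.0021]
  [ 0.8336  0.2933 -0.0006]]]
```

>>> carry_out(
  series=[
    [[0.3, 0.9, 0.4], [0, 0, 0.5], 85],
    [[0.3, 0.9, 0.4], [0, 0, 0.5], 85],
    [[0.3, 0.9, 0.4], [0, 0, 0.5], 85],
    [[0.4, 1, 0.4], [0, 0, 0.5], 85],
    [[0.4, 1, 0.4], [0, 0, 0.5], 85],
    [[0.4, 1, 0.4], [0, 0, 0.5], 85],
    [[0.4, 1, 0.2], [0, 0, 0.5], 85],
    [[0.4, 1, 0.2], [0, 0, 0.5], 85],
    [[0.4, 1, 0], [0, 0, 0.5], 85],
    [[0.4, 1, 0], [0, 0, 0.5], 85],
    [[0.4, 1, 0], [0, 0, 0.5], 85],
    [[0.4, 1, 0], [0, 0, 0.5], 85],
    [[0.4, 1, 0], [0, 0, 0.5], 85],
    [[0.4, 1, 0], [0, 0, 0.5], 85],
    [[0.4, 1, 0], [0, 0, 0.5], 85],
    [[0.4, 1, 0], [0, 0, 0.5], 85],
    [[0.4, 1, 0], [0, 0, 0.5], 85],
    [[0.4, 1, 0], [0, 0, 0.5], 85],
    [[0.4, 1, 0], [0, 0, 0.5], 85],
    [[0.4, 1, 0], [0, 0, 0.5], 85],
  ],
)

```text
time_s: 3.17
eef_pos: [0.4143, -0.1174, 0.3016]
tool_rot: [[0.173, 0.985, 0.001], [0.985, -0.173, -0.001], [-0.001, 0.001, -1.0]]
force: [-0.5, -0.2, -0.2]
width: 0.994
```

Run:
```python
import numpy as np
for c in("top","scene"):
    C=np.load(c+"0.npy").reshape(-1,3)
    q=C[(C[:,2]>.08)&(C[:,1]<-.2)&(C[:,1]>-.45)&(C[:,0]>.38)&(C[:,0]<.7)]
    print(c,q.min(0),q.max(0))
```

```text
top [ 0.4497061  -0.34549472  0.08001682] [ 0.65453971 -0.20004581  0.17962948]
scene [ 0.45176345 -0.34946435  0.08000128] [ 0.6649433  -0.20002142  0.26187015]
```

>>> carry_out(
  series=[
    [[0.4, 0.95, 0], [0, 0, 0.07], 85],
    [[0.4, 0.95, 0], [0, 0, 0.07], 85],
    [[0.4, 0.95, 0], [0, 0, 0.07], 85],
    [[0.4, 0.95, 0], [0, 0, 0.08], 85],
    [[0.4, 0.95, 0], [0, 0, 0.08], 85],
    [[0.4, 0.95, 0], [0, 0, 0.08], 85],
    [[0.4, 0.95, 0], [0, 0, 0.08], 85],
    [[0.4, 0.95, 0], [0, 0, 0.07], 85],
    [[0.4, 0.95, -0.3], [0, 0, 0.07], 85],
    [[0.4, 0.95, -0.7], [0, 0, 0.07], 85],
    [[0, 0, -1], [0, 0, 0], 85],
    [[0, 0, -1], [0, 0, 0], 85],
    [[0, 0, -1], [0, 0, 0], 85],
    [[0, 0, -1], [0, 0, 0], 85],
    [[0, 0, -1], [0, 0, 0], 85],
    [[0, 0, -0.6], [0, 0, 0], 85],
    [[0, 0, -0.4], [0, 0, 0], 85],
    [[0, 0, 0], [0, 0, 0], 85],
  ],
)

```text
time_s: 4.67
eef_pos: [0.5128, 0.1185, 0.1245]
tool_rot: [[0.098, 0.995, -0.003], [0.995, -0.098, -0.001], [-0.001, -0.003, -1.0]]
force: [-0.9, 0.2, 0.4]
width: 1.0
```

>>> carry_out(
  series=[
    [[0, 0, 0], [0, 0, 0], 42],
    [[0, 0, 0], [0, 0, 0], 42],
    [[0, 0, 0], [0, 0, 0], 42],
    [[0, 0, 0], [0, 0, 0], 42],
    [[0, 0, 0], [0, 0, 0], 42],
    [[0, 0, 0], [0, 0, 0], 42],
    [[0, 0, 0], [0, 0, 0], 42],
    [[0, 0, 0], [0, 0, 0], 42],
    [[0, 0, 0], [0, 0, 0], 42],
    [[0, 0, 0], [0, 0, 0], 42],
  ],
  newtons=50,
)

```text
time_s: 5.5
eef_pos: [0.5152, 0.1191, 0.1278]
tool_rot: [[0.098, 0.995, 0.003], [0.995, -0.098, 0.0], [0.0, 0.003, -1.0]]
force: [0.0, -0.3, 7.1]
width: 0.576
```

>>> carry_out(
  series=[
    [[0, 0, 0.4], [0, 0, 0], 42],
    [[0, 0, 0.8], [0, 0, 0], 42],
    [[0, 0, 0.8], [0, 0, 0], 42],
    [[0.4, -0.2, 0.4], [0, 0, -0.15], 42],
    [[0.6, -0.28, 0], [0, 0, -0.2], 42],
    [[0.7, -0.32, 0], [0, 0, -0.24], 42],
    [[0.7, -0.32, 0], [0, 0, -0.24], 42],
    [[0.7, -0.32, 0], [0, 0, -0.24], 42],
    [[0.7, -0.32, 0], [0, 0, -0.24], 42],
    [[0.4, -0.18, 0], [0, 0, -0.14], 42],
    [[0.2, -0.1, 0], [0, 0, -0.08], 42],
    [[0, 0, 0], [0, 0, 0], 42],
    [[0, 0, -0.5], [0, 0, 0], 42],
    [[0, 0, -0.8], [0, 0, 0], 42],
    [[0, 0, -0.8], [0, 0, 0], 42],
    [[0, 0, -0.8], [0, 0, 0], 42],
  ],
)

```text
time_s: 6.83
eef_pos: [0.6229, 0.0682, 0.1124]
tool_rot: [[0.254, 0.967, -0.0], [0.967, -0.254, -0.0], [-0.0, -0.0, -1.0]]
force: [-0.3, -0.8, -3.6]
width: 0.574
```

Run:
```python
from h import *
a,_=snap("scene");b,_=snap("top")
cv2.imwrite("pics/b2.png",cv2.cvtColor(np.hstack([cv2.resize(a[90:370,170:490],(400,350)),cv2.resize(b[60:340,170:490],(400,350))]),cv2.COLOR_RGB2BGR))
o=telemetry.get_obs();print(o["eef_pos"],o["force"],o["width"])
```

```text
[0.62025726 0.06754065 0.1095837 ] [-0.85995646 -0.22919221 -2.65052852] 0.5731299821722015
```

View pics/b2.png

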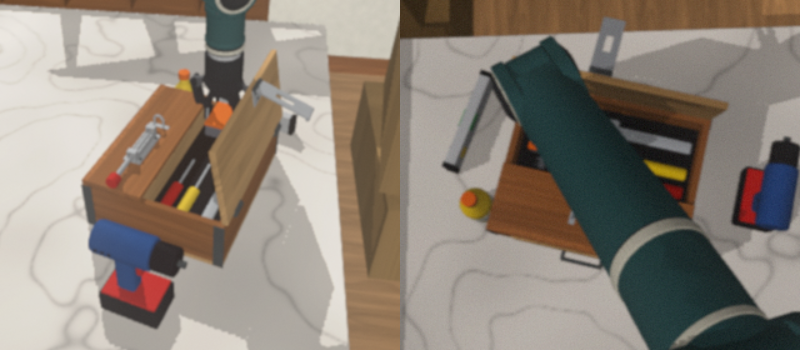

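>>> carry_out(
  series=[
    [[0, 0, -0.6], [0, 0, 0], 42],
    [[0, 0, -0.5], [0, 0, 0], 42],
    [[0, 0, -0.3], [0, 0, 0], 42],
    [[0, 0, -0.1], [0, 0, 0], 42],
    [[0, 0, 0], [0, 0, 0], 42],
    [[0, 0, 0], [0, 0, 0], 42],
  ],
)

```text
time_s: 7.43
eef_pos: [0.6243, 0.0681, 0.0767]
tool_rot: [[0.256, 0.967, 0.001], [0.967, -0.256, 0.0], [0.0, 0.001, -1.0]]
force: [0.4, -0.1, -2.3]
width: 0.574
```

>>> carry_out(
  series=[
    [[0, 0, -0.1], [0, 0, 0], 42],
    [[0, 0, -0.1], [0, 0, 0], 42],
    [[0, 0, -0.05], [0, 0, 0], 42],
    [[0, 0, 0], [0, 0, 0], 42],
    [[0, 0, 0], [0, 0, 0], 42],
  ],
)

```text
time_s: 7.85
eef_pos: [0.6241, 0.0679, 0.0701]
tool_rot: [[0.256, 0.967, 0.0], [0.967, -0.256, -0.0], [-0.0, 0.0, -1.0]]
force: [-0.1, -0.2, -3.0]
width: 0.57
```

>>> carry_out(
  series=[
    [[0, 0, -0.1], [0, 0, 0], 42],
    [[0, 0, 0], [0, 0, 0], 42],
    [[0, 0, 0], [0, 0, 0], 62],
    [[0, 0, 0], [0, 0, 0], 62],
    [[0, 0, 0], [0, 0, 0], 62],
    [[0, 0, 0], [0, 0, 0], 62],
    [[0, 0, 0.3], [0, 0, 0], 62],
    [[0, 0, 0.7], [0, 0, 0], 62],
    [[0, 0, 1], [0, 0, 0], 62],
    [[0, 0, 1], [0, 0, 0], 62],
    [[0, 0, 1], [0, 0, 0], 62],
    [[0, 0, 1], [0, 0, 0], 40],
    [[0, 0, 1], [0, 0, 20], 0],
    [[0, 0, 1], [0, 0, 0], 0],
  ],
)

```text
out of range
```

Typo in one row; resend.

>>> carry_out(
  series=[
    [[0, 0, -0.1], [0, 0, 0], 42],
    [[0, 0, 0], [0, 0, 0], 42],
    [[0, 0, 0], [0, 0, 0], 62],
    [[0, 0, 0], [0, 0, 0], 62],
    [[0, 0, 0], [0, 0, 0], 62],
    [[0, 0, 0], [0, 0, 0], 62],
    [[0, 0, 0.3], [0, 0, 0], 62],
    [[0, 0, 0.7], [0, 0, 0], 62],
    [[0, 0, 1], [0, 0, 0], 62],
    [[0, 0, 1], [0, 0, 0], 62],
    [[0, 0, 1], [0, 0, 0], 62],
    [[0, 0, 1], [0, 0, 0], 40],
    [[0, 0, 1], [0, 0, 0], 0],
    [[0, 0, 1], [0, 0, 0], 0],
    [[0, 0, 1], [0, 0, 0], 0],
    [[0, 0, 1], [0, 0, 0], 0],
    [[0, 0, 1], [0, 0, 0], 0],
  ],
)

```text
time_s: 9.27
eef_pos: [0.6235, 0.0679, 0.3188]
tool_rot: [[0.255, 0.967, -0.001], [0.967, -0.255, -0.0], [-0.0, -0.001, -1.0]]
force: [0.6, 0.0, -0.0]
width: -0.001
```

Run:
```python
from h import *
np.set_printoptions(precision=4,suppress=True)
a,da=snap("scene");b,db=snap("top")
cv2.imwrite("pics/b3.png",cv2.cvtColor(np.hstack([cv2.resize(a[90:370,170:490],(400,350)),cv2.resize(b[60:340,170:490],(400,350))]),cv2.COLOR_RGB2BGR))
O=np.array([.5619,-.0133]);R=np.array([[.9667,.2557],[-.2557,.9667]])
C=cloud("scene",da);L=C.copy();L[...,:2]=(C[...,:2]-O)@R
m=(L[...,2]>.13)&(L[...,2]<.3)&(L[...,0]>60)*0
q=L[(L[...,2]>.14)&(L[...,2]<.29)&(L[...,0]>.085)&(L[...,0]<.3)&(L[...,1]>-.16)&(L[...,1]<-.01)]
for z in np.arange(.14,.29,.02):
    s=q[abs(q[:,2]-z)<.01]
    if len(s):print(round(z,2),np.median(s[:,0]),len(s))
print("hasp/scene", [(n,L[int(round(r[0]["centre"][1])),int(round(r[0]["centre"][0]))],r[0]["p"]) for n in("hasp_tip","hasp_hinge","lid_edge") if (r:=vision.place_of("scene",n))])
o=telemetry.get_obs();print(o["eef_pos"],o["force"],o["width"])
```

```text
0.14 0.14282277250178865 103
0.16 0.14017061110061535 202
0.18 0.13675437541686183 217
0.2 0.13303317287887156 230
0.22 0.12945974694417456 233
0.24 0.12587435219292228 241
0.26 0.12060290778782846 437
0.28 0.12098596459685622 1
hasp/scene [('hasp_tip', array([ 0.1835,  0.357 , -0.0024]), 0.78), ('hasp_hinge', array([0.1314, 0.0348, 0.2718]), 0.96), ('lid_edge', array([0.1194, 0.0153, 0.2676]), 0.69)]
[0.6234 0.0677 0.3169] [-0.5023 -0.7193 -0.0849] -0.002448677558176989
```

View pics/b3.png

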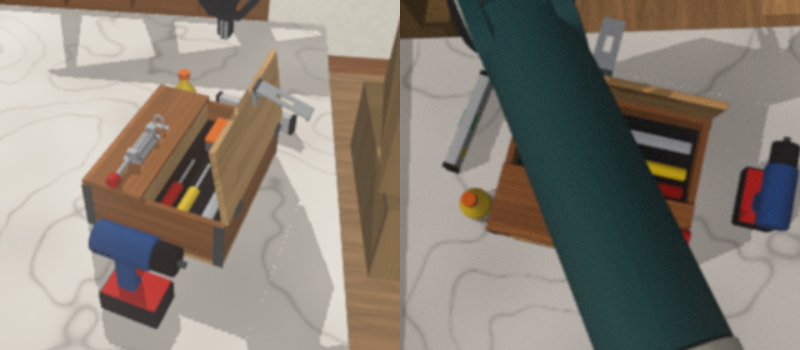

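>>> carry_out(
  series=[
    [[0.2, -0.5, 0.1], [0, 0, 0], 0],
    [[0.4, -0.9, 0.1], [0, 0, 0], 0],
    [[0.4, -0.9, 0], [0, 0, 0], 0],
    [[0.4, -0.9, 0], [0, 0, 0], 0],
    [[0.4, -0.9, 0], [0, 0, 0], 0],
    [[0.4, -0.9, 0], [0, 0, 0], 0],
    [[0.4, -0.9, 0], [0, 0, 0], 0],
    [[0.4, -0.9, 0], [0, 0, 0], 0],
    [[0.4, -0.9, 0], [0, 0, 0], 0],
    [[0, 0, -0.2], [0, 0, 0], 0],
    [[0, 0, -0.6], [0, 0, 0], 0],
    [[0, 0, -0.8], [0, 0, 0], 0],
    [[0, 0, -0.8], [0, 0, 0], 0],
    [[0, 0, -0.8], [0, 0, 0], 0],
    [[0, 0, -0.5], [0, 0, 0], 0],
    [[0, 0, 0], [0, 0, 0], 0],
  ],
)

```text
time_s: 10.85
eef_pos: [0.7068, -0.1253, 0.2253]
tool_rot: [[0.256, 0.967, -0.007], [0.967, -0.256, 0.001], [-0.001, -0.007, -1.0]]
force: [-0.3, 0.4, -1.1]
width: 0.003
```

>>> carry_out(
  series=[
    [[-0.34, 0.09, 0], [0, 0, 0], 0],
    [[-0.34, 0.09, 0], [0, 0, 0], 0],
    [[-0.34, 0.09, 0], [0, 0, 0], 0],
    [[-0.29, 0.077, -0.05], [0, 0, 0], 0],
    [[-0.29, 0.077, -0.05], [0, 0, 0], 0],
    [[-0.29, 0.077, -0.05], [0, 0, 0], 0],
    [[-0.27, 0.072, -0.12], [0, 0, 0], 0],
    [[-0.27, 0.072, -0.12], [0, 0, 0], 0],
    [[-0.27, 0.072, -0.12], [0, 0, 0], 0],
  ],
)

```text
time_s: 11.6
eef_pos: [0.641, -0.1066, 0.2176]
tool_rot: [[0.256, 0.967, 0.001], [0.967, -0.256, -0.0], [-0.0, 0.001, -1.0]]
force: [2.9, -0.8, 4.0]
width: -0.006
```

Contact is as expected; continue over the top and down.

>>> carry_out(
  series=[
    [[-0.25, 0.066, -0.18], [0, 0, 0], 0],
    [[-0.25, 0.066, -0.18], [0, 0, 0], 0],
    [[-0.25, 0.066, -0.2], [0, 0, 0], 0],
    [[-0.25, 0.066, -0.2], [0, 0, 0], 0],
    [[-0.21, 0.055, -0.24], [0, 0, 0], 0],
    [[-0.21, 0.055, -0.24], [0, 0, 0], 0],
    [[-0.21, 0.055, -0.24], [0, 0, 0], 0],
    [[-0.21, 0.055, -0.24], [0, 0, 0], 0],
    [[-0.15, 0.04, -0.24], [0, 0, 0], 0],
    [[-0.15, 0.04, -0.24], [0, 0, 0], 0],
  ],
)

```text
time_s: 12.43
eef_pos: [0.5873, -0.0925, 0.1613]
tool_rot: [[0.256, 0.967, -0.001], [0.967, -0.256, 0.0], [-0.0, -0.001, -1.0]]
force: [1.8, 0.1, 0.5]
width: -0.004
```

```bash
cat >> h.py <<'E'
O=np.array([.5619,-.0133]);Rc=np.array([[.9667,.2557],[-.2557,.9667]])
def loc(C): L=C.copy();L[...,:2]=(C[...,:2]-O)@Rc;return L
def wor(x,y): return O+Rc@np.array([x,y])
E
python3 - <<'E'
from h import *
np.set_printoptions(precision=4,suppress=True)
a,da=snap("scene");cv2.imwrite("pics/b4.png",cv2.cvtColor(cv2.resize(a[90:370,170:490],(640,560)),cv2.COLOR_RGB2BGR))
L=loc(cloud("scene",da))
for n in("hasp_tip","hasp_hinge","lid_edge"):
    r=vision.place_of("scene",n)
    if r: print(n,r[0]["p"],r[0]["centre"],L[int(round(r[0]["centre"][1])),int(round(r[0]["centre"][0]))])
o=telemetry.get_obs();print(o["eef_pos"],loc(o["eef_pos"]),o["force"])
E
```

```text
hasp_tip 0.6 [357.1, 160.6] [0.0825 0.0353 0.2503]
[ 0.5876 -0.0926  0.1619] [ 0.0451 -0.0701  0.1619] [-0.313  -0.1383  1.4625]
```

View pics/b4.png

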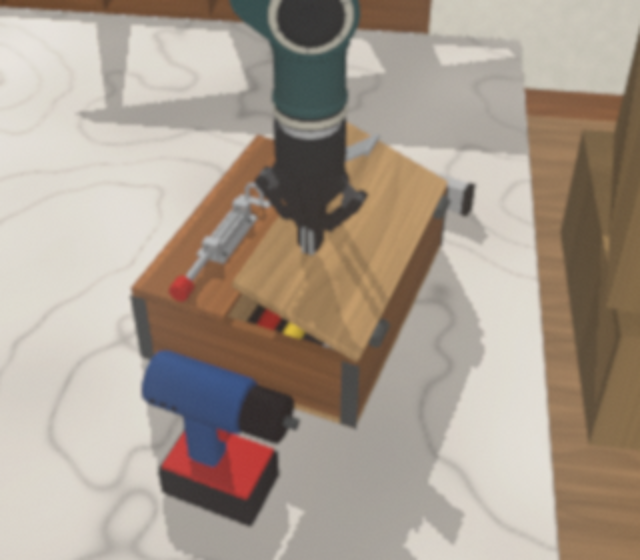

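>>> carry_out(
  series=[
    [[0, 0, 0.5], [0, 0, 0], 0],
    [[0, 0, 0.8], [0, 0, 0], 0],
    [[0, 0, 0.8], [0, 0, 0], 0],
    [[0, 0, 0.8], [0, 0, 0], 0],
    [[0, 0, 0.8], [0, 0, 0], 0],
    [[0, 0, 0.8], [0, 0, 0], 0],
    [[0.4, -0.1, 0.8], [0, 0, 0], 0],
    [[0.4, -0.1, 0.3], [0, 0, 0], 0],
    [[0, 0, 0], [0, 0, 0], 0],
    [[0, 0, 0], [0, 0, 0], 0],
    [[0, 0, 0], [0, 0, 0], 0],
    [[0, 0, 0], [0, 0, 0], 0],
    [[0, 0, 0], [0, 0, 0], 0],
    [[0, 0, 0], [0, 0, 0], 0],
    [[0, 0, 0], [0, 0, 0], 0],
    [[0, 0, 0], [0, 0, 0], 0],
    [[0, 0, 0], [0, 0, 0], 0],
    [[0, 0, 0], [0, 0, 0], 0],
    [[0, 0, 0], [0, 0, 0], 0],
    [[0, 0, 0], [0, 0, 0], 0],
  ],
)

```text
time_s: 14.3
eef_pos: [0.608, -0.0976, 0.3023]
tool_rot: [[0.256, 0.967, 0.0], [0.967, -0.256, -0.0], [-0.0, 0.0, -1.0]]
force: [-0.0, -0.7, 0.3]
width: -0.003
```

>>> carry_out(
  series=[
    [[0, 0, 0], [0, 0, 0], 0],
    [[0, 0, 0], [0, 0, 0], 0],
    [[0, 0, 0], [0, 0, 0], 0],
    [[0, 0, 0], [0, 0, 0], 0],
    [[0, 0, 0], [0, 0, 0], 0],
    [[0, 0, 0], [0, 0, 0], 0],
    [[0, 0, 0], [0, 0, 0], 0],
    [[0, 0, 0], [0, 0, 0], 0],
    [[0, 0, 0], [0, 0, 0], 0],
    [[0, 0, 0], [0, 0, 0], 0],
    [[0, 0, 0], [0, 0, 0], 0],
    [[0, 0, 0], [0, 0, 0], 0],
  ],
)

```text
time_s: 15.3
eef_pos: [0.608, -0.0976, 0.3023]
tool_rot: [[0.256, 0.967, 0.0], [0.967, -0.256, -0.0], [-0.0, 0.0, -1.0]]
force: [-0.4, -0.0, 0.7]
width: -0.002
```

Run:
```python
from h import *
np.set_printoptions(precision=4,suppress=True)
a,da=snap("scene");cv2.imwrite("pics/b5.png",cv2.cvtColor(cv2.resize(a[90:290,190:470],(700,500)),cv2.COLOR_RGB2BGR))
L=loc(cloud("scene",da))
q=L[(L[...,0]>0)&(L[...,0]<.12)&(L[...,1]>-.15)&(L[...,1]<-.0)&(L[...,2]<.2)];print("lid z",np.percentile(q[:,2],[5,50,95]))
for n in("hasp_tip","hasp_hinge","lid_edge"):
    r=vision.place_of("scene",n)
    if r: print(n,r[0]["p"],r[0]["centre"],L[int(round(r[0]["centre"][1])),int(round(r[0]["centre"][0]))])
q=L[(abs(L[...,1]-.03)<.02)&(L[...,0]>-.05)&(L[...,0]<.12)&(L[...,2]>.13)&(L[...,2]<.26)]
for z in np.arange(.13,.25,.02):
    s=q[abs(q[:,2]-z)<.01]
    if len(s):print(round(z,2),np.median(s[:,0]),s[:,0].min(),s[:,0].max(),len(s))
o=telemetry.get_obs();print(o["eef_pos"],loc(o["eef_pos"]),o["force"])
```

```text
lid z [0.1155 0.1178 0.1201]
hasp_tip 0.56 [337.1, 166.4] [ 0.0766 -0.0762  0.3075]
lid_edge 0.57 [313.1, 202.5] [-0.0189  0.0088  0.1159]
0.13 -0.016177314331200517 -0.017623058614026434 -0.01252215565817619 6
0.15 -0.005810183368971369 -0.010423968768830503 0.0009094440696324723 12
0.17 0.0049567178622731784 -0.0005036278769361946 0.010539205951497484 10
0.19 0.016477723185234643 0.01045732214703707 0.0214819864588273 13
0.21 0.032831211633104186 0.02216799174725914 0.03586913576033596 35
0.23 0.033968900455458584 0.03253977609731949 0.035398024813597675 2
[ 0.608  -0.0976  0.3023] [ 0.0661 -0.0697  0.3023] [-0.3979  0.3427  0.5256]
```

View pics/b5.png

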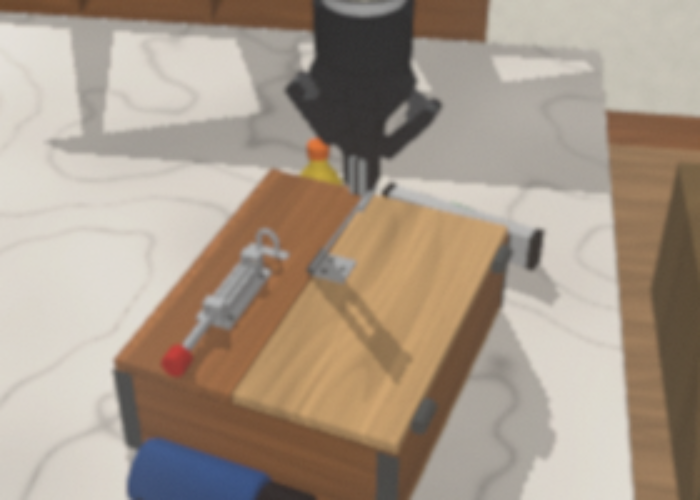

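>>> carry_out(
  series=[
    [[0.1, 0.3, 0], [0, 0, -1], 0],
    [[0.1, 0.35, 0], [0, 0, -1], 0],
    [[0.1, 0.35, 0], [0, 0, -1], 0],
    [[0.1, 0.35, 0], [0, 0, -1], 0],
    [[0.1, 0.35, 0], [0, 0, -1], 0],
    [[0.1, 0.35, 0], [0, 0, -1], 0],
    [[0.1, 0.35, 0], [0, 0, -1], 0],
    [[0.1, 0.35, 0], [0, 0, -1], 0],
    [[0.1, 0.35, 0], [0, 0, -1], 0],
    [[0.1, 0.35, 0], [0, 0, -1], 0],
    [[0.1, 0.4, 0], [0, 0, -1], 0],
    [[0, 0, 0], [0, 0, -1], 0],
    [[0, 0, 0], [0, 0, -1], 0],
    [[0, 0, 0], [0, 0, -1], 0],
    [[0, 0, 0], [0, 0, -1], 0],
    [[0, 0, -0.8], [0, 0, 0], 0],
    [[0, 0, -0.8], [0, 0, 0], 0],
    [[0, 0, -0.8], [0, 0, 0], 0],
    [[0, 0, -0.8], [0, 0, 0], 0],
    [[0, 0, -0.6], [0, 0, 0], 0],
  ],
)

```text
time_s: 17.17
eef_pos: [0.6348, -0.0013, 0.2055]
tool_rot: [[0.967, -0.256, -0.002], [-0.256, -0.967, -0.0], [-0.002, 0.0, -1.0]]
force: [0.0, -1.2, -0.1]
width: 0.002
```

Run:
```python
from h import *
o=telemetry.get_obs();print(o["eef_pos"],loc(o["eef_pos"]),o["force"],o["joints"],o["tool_rot"].round(3))
```

```text
[ 0.6348461  -0.00131133  0.20553049] [0.06745149 0.03024176 0.20553049] [ 0.00457041 -1.15122504 -0.1073165 ] [   9.25632551   28.14695068  -16.55062635   94.51337659    9.03378399
   58.75184292 -114.96334556] [[ 0.967 -0.256 -0.002]
 [-0.256 -0.967 -0.   ]
 [-0.002  0.    -1.   ]]
```

>>> carry_out(
  series=[
    [[-0.37, 0.098, 0], [0, 0, 0], 0],
    [[-0.37, 0.098, 0], [0, 0, 0], 0],
    [[-0.37, 0.098, 0], [0, 0, 0], 0],
    [[-0.37, 0.098, 0], [0, 0, 0], 0],
    [[-0.37, 0.098, 0], [0, 0, 0], 0],
    [[-0.37, 0.098, 0], [0, 0, 0], 0],
    [[-0.37, 0.098, 0], [0, 0, 0], 0],
    [[-0.37, 0.098, 0], [0, 0, 0], 0],
    [[-0.3, 0.08, 0], [0, 0, 0], 0],
    [[-0.3, 0.08, 0], [0, 0, 0], 0],
    [[-0.3, 0.08, 0], [0, 0, 0], 0],
    [[-0.3, 0.08, 0], [0, 0, 0], 0],
  ],
)

```text
time_s: 18.17
eef_pos: [0.5307, 0.0264, 0.2071]
tool_rot: [[0.967, -0.256, -0.0], [-0.256, -0.967, -0.0], [-0.0, 0.0, -1.0]]
force: [1.9, 0.0, -0.3]
width: -0.001
```

Run:
```python
from h import *
np.set_printoptions(precision=4,suppress=True)
o=telemetry.get_obs();print(loc(o["eef_pos"]),o["force"])
a,da=snap("scene");L=loc(cloud("scene",da))
cv2.imwrite("pics/b6.png",cv2.cvtColor(cv2.resize(a[90:290,190:470],(700,500)),cv2.COLOR_RGB2BGR))
```

```text
[-0.0403  0.0304  0.2071] [ 1.853   0.0004 -0.3218]
```

View pics/b6.png

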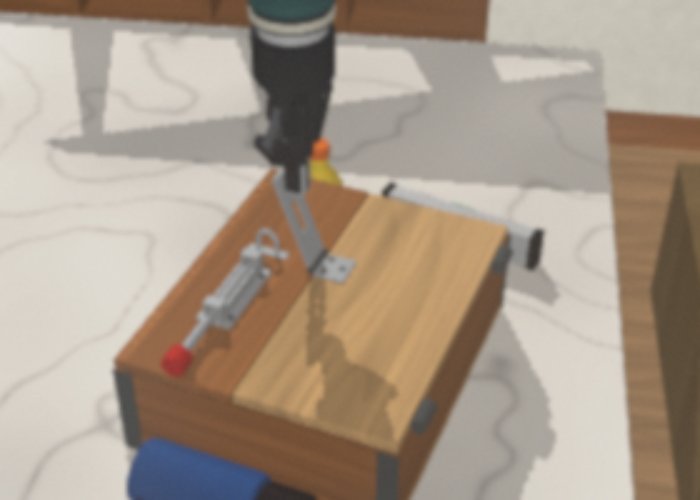

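>>> carry_out(
  series=[
    [[-0.344, 0.091, -0.127], [0, 0, 0], 0],
    [[-0.344, 0.091, -0.127], [0, 0, 0], 0],
    [[-0.344, 0.091, -0.127], [0, 0, 0], 0],
    [[-0.3, 0.079, -0.227], [0, 0, 0], 0],
    [[-0.3, 0.079, -0.227], [0, 0, 0], 0],
    [[-0.3, 0.079, -0.227], [0, 0, 0], 0],
    [[-0.217, 0.057, -0.33], [0, 0, 0], 0],
    [[-0.217, 0.057, -0.33], [0, 0, 0], 0],
    [[-0.217, 0.057, -0.33], [0, 0, 0], 0],
    [[-0.1, 0.027, -0.29], [0, 0, 0], 0],
    [[-0.1, 0.027, -0.29], [0, 0, 0], 0],
    [[0, 0, 0], [0, 0, 0], 0],
  ],
)

```text
time_s: 19.22
eef_pos: [0.4604, 0.0446, 0.1398]
tool_rot: [[0.967, -0.255, -0.003], [-0.255, -0.967, -0.0], [-0.003, 0.001, -1.0]]
force: [-0.5, 1.3, -0.2]
width: -0.004
```

>>> carry_out(
  series=[
    [[0, 0, -0.17], [0, 0, 0], 0],
    [[0, 0, -0.17], [0, 0, 0], 0],
    [[0, 0, -0.17], [0, 0, 0], 0],
    [[0, 0, 0], [0, 0, 0], 0],
    [[0, 0, 0], [0, 0, 0], 0],
  ],
)

```text
time_s: 19.63
eef_pos: [0.4619, 0.0446, 0.1285]
tool_rot: [[0.967, -0.256, -0.0], [-0.256, -0.967, 0.0], [-0.0, 0.0, -1.0]]
force: [0.1, -0.4, 0.6]
width: -0.006
```

Run:
```python
from h import *
np.set_printoptions(precision=4,suppress=True)
o=telemetry.get_obs();print(loc(o["eef_pos"]),o["force"])
a,da=snap("scene");L=loc(cloud("scene",da))
cv2.imwrite("pics/b7.png",cv2.cvtColor(cv2.resize(a[140:280,210:390],(700,544)),cv2.COLOR_RGB2BGR))
```

```text
[-0.1115  0.0304  0.1285] [ 0.0533 -0.4256  0.6488]
```

View pics/b7.png

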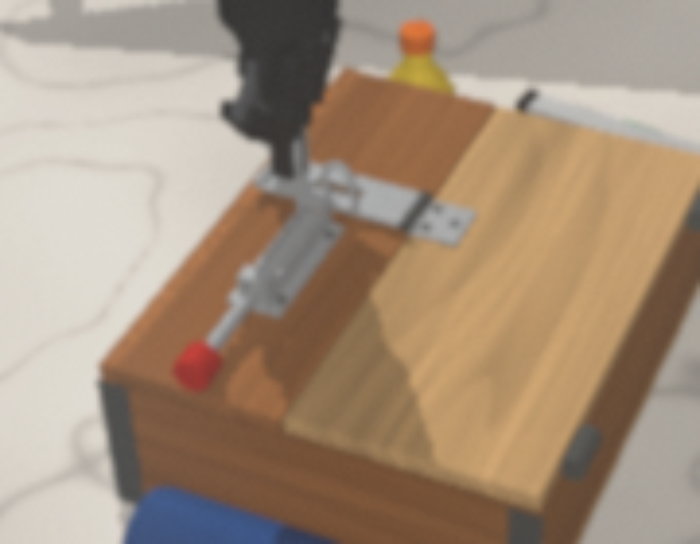

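>>> carry_out(
  series=[
    [[0, 0, -0.1], [0, 0, 0], 0],
    [[0, 0, -0.1], [0, 0, 0], 0],
    [[0, 0, 0], [0, 0, 0], 0],
    [[0, 0, 0], [0, 0, 0], 0],
  ],
)

```text
time_s: 20.02
eef_pos: [0.4625, 0.0447, 0.1256]
tool_rot: [[0.967, -0.256, 0.001], [-0.256, -0.967, -0.001], [0.001, 0.0, -1.0]]
force: [-5.5, -0.9, 19.2]
width: 0.001
```

Run:
```python
from h import *
np.set_printoptions(precision=4,suppress=True)
C=np.load("top0.npy").reshape(-1,3)
for y in np.arange(-.36,-.16,.02):
    q=C[(abs(C[:,1]-y)<.01)&(C[:,2]>.03)&(C[:,2]<.2)&(C[:,0]>.3)&(C[:,0]<.75)]
    q=q[loc(q)[:,1]<-.175]
    if len(q):print(round(y,2),q[:,0].min(),q[:,0].max(),q[:,2].max())
b,db=snap("top");L=loc(cloud("top",db));im=cv2.cvtColor(b,cv2.COLOR_RGB2HSV)
mk=(L[...,2]>.12)&(L[...,2]<.15)&((im[...,0]<8)|(im[...,0]>172))&(im[...,1]>150)&(L[...,1]<-.1)&(L[...,1]>-.2)
print("knob",np.median(L[mk],0) if mk.any() else 0,mk.sum(),telemetry.get_obs()["force"])
```

```text
-0.34 0.5143523333666035 0.6050767113206831 0.17286919188169547
-0.32 0.44974101002122124 0.6085078182813917 0.17962947792224515
-0.3 0.44970610004953315 0.5997002445362587 0.1788120499961645
-0.28 0.45503066673774883 0.5782461348065642 0.17861757973930326
-0.26 0.4610157678569629 0.5234511347107362 0.1639575158885309
knob [-0.0786 -0.1588  0.141 ] 103 [-5.7474 -0.2038 18.6365]
```

>>> carry_out(
  series=[
    [[0, 0, 0.3], [0, 0, 0], 0],
    [[0, 0, 0.6], [0, 0, 0], 0],
    [[0, 0, 0.8], [0, 0, 0], 0],
    [[0, 0, 0.8], [0, 0, 0], 0],
    [[0, 0, 0.8], [0, 0, 0], 0],
    [[-0.1, -0.9, 0.5], [0, 0, 0], 0],
    [[-0.1, -0.9, 0], [0, 0, 0], 0],
    [[-0.1, -0.9, 0], [0, 0, 0], 0],
    [[-0.1, -0.9, 0], [0, 0, 0], 0],
    [[-0.1, -0.9, 0], [0, 0, 0], 0],
    [[-0.1, -0.9, 0], [0, 0, 0], 0],
    [[-0.1, -0.9, 0], [0, 0, 0], 0],
    [[-0.1, -0.9, 0], [0, 0, 0], 0],
    [[-0.1, -0.9, 0], [0, 0, 0], 0],
    [[-0.1, -0.97, 0], [0, 0, 0], 0],
    [[0, 0, 0], [0, 0, 0], 0],
  ],
)

```text
time_s: 21.4
eef_pos: [0.436, -0.187, 0.2188]
tool_rot: [[0.965, -0.262, -0.0], [-0.262, -0.965, -0.002], [0.001, 0.002, -1.0]]
force: [0.4, -0.4, -0.4]
width: 0.003
```

Run:
```python
from h import *
np.set_printoptions(precision=4,suppress=True)
o=telemetry.get_obs();print(loc(o["eef_pos"]),o["force"])
a,da=snap("scene");L=loc(cloud("scene",da));im=cv2.cvtColor(a,cv2.COLOR_RGB2HSV)
mk=(L[...,2]>.122)&(L[...,2]<.15)&((im[...,0]<8)|(im[...,0]>172))&(im[...,1]>150)&(L[...,1]<-.1)&(L[...,1]>-.2)
print("knob",np.median(L[mk],0) if mk.any() else 0,L[mk].min(0),L[mk].max(0))
m=(abs(L[...,1]-.03)<.016)
for x in np.arange(-.135,-.02,.01):
    s=L[m&(abs(L[...,0]-x)<.005)&(L[...,2]<.18)]
    if len(s):print(round(x,3),np.percentile(s[:,2],[10,50,90]),len(s))
```

```text
[-0.0773 -0.2001  0.2188] [ 0.4271 -0.3513 -0.3992]
knob [-0.0728 -0.1632  0.1368] [-0.0879 -0.1695  0.1249] [-0.063  -0.1465  0.1443]
-0.135 [0.1156 0.1178 0.1194] 14
-0.125 [0.1216 0.1251 0.1274] 37
-0.115 [0.1183 0.1233 0.1253] 32
-0.105 [0.1174 0.1233 0.1256] 28
-0.095 [0.1194 0.1237 0.1255] 21
-0.085 [0.12   0.1244 0.1402] 30
-0.075 [0.1177 0.1228 0.1442] 27
-0.065 [0.1178 0.1233 0.1383] 46
-0.055 [0.1211 0.1237 0.1249] 31
-0.045 [0.1197 0.1233 0.1252] 36
-0.035 [0.1191 0.1236 0.1248] 36
-0.025 [0.1197 0.1243 0.1267] 35
```

>>> carry_out(
  series=[
    [[0, 0, -0.6], [0, 0, 0], 0],
    [[0, 0, -0.8], [0, 0, 0], 0],
    [[0, 0, -0.8], [0, 0, 0], 0],
    [[0, 0, -0.8], [0, 0, 0], 0],
    [[0, 0, -0.6], [0, 0, 0], 0],
    [[0, 0, 0], [0, 0, 0], 0],
    [[0.08, 0.31, 0], [0, 0, 0], 0],
    [[0.08, 0.31, 0], [0, 0, 0], 0],
    [[0.06, 0.23, 0], [0, 0, 0], 0],
    [[0.06, 0.23, 0], [0, 0, 0], 0],
    [[0.06, 0.23, 0], [0, 0, 0], 0],
    [[0.06, 0.23, 0], [0, 0, 0], 0],
  ],
)

```text
time_s: 22.45
eef_pos: [0.4474, -0.1431, 0.1294]
tool_rot: [[0.967, -0.255, 0.001], [-0.255, -0.967, -0.001], [0.001, 0.0, -1.0]]
force: [-0.4, -1.1, 0.5]
width: 0.002
```

Run:
```python
from h import *
o=telemetry.get_obs();print(loc(o["eef_pos"]),o["force"])
```

```text
[-0.07748082 -0.15473209  0.12936564] [-0.37767759 -1.05129626  0.45051487]
```

>>> carry_out(
  series=[
    [[0.05, 0.19, 0], [0, 0, 0], 0],
    [[0.05, 0.19, 0], [0, 0, 0], 0],
    [[0.05, 0.19, 0], [0, 0, 0], 0],
    [[0.05, 0.19, 0], [0, 0, 0], 0],
    [[0, 0, 0], [0, 0, 0], 0],
  ],
)

```text
time_s: 22.87
eef_pos: [0.4522, -0.1233, 0.1287]
tool_rot: [[0.967, -0.254, 0.0], [-0.254, -0.967, 0.001], [-0.0, -0.001, -1.0]]
force: [0.6, -0.1, 0.2]
width: -0.0
```

>>> carry_out(
  series=[
    [[0.02, 0.08, 0], [0, 0, 0], 0],
    [[0.02, 0.08, 0], [0, 0, 0], 0],
    [[0.02, 0.08, 0], [0, 0, 0], 0],
    [[0, 0, 0], [0, 0, 0], 0],
  ],
)

```text
time_s: 23.2
eef_pos: [0.4534, -0.1182, 0.1286]
tool_rot: [[0.967, -0.255, -0.0], [-0.255, -0.967, 0.0], [-0.0, -0.0, -1.0]]
force: [0.3, -0.4, 0.0]
width: 0.001
```

Run:
```python
from h import *
np.set_printoptions(precision=4,suppress=True)
o=telemetry.get_obs();print(loc(o["eef_pos"]),o["force"])
a,da=snap("scene");L=loc(cloud("scene",da));im=cv2.cvtColor(a,cv2.COLOR_RGB2HSV)
cv2.imwrite("pics/b8.png",cv2.cvtColor(cv2.resize(a[140:280,210:390],(700,544)),cv2.COLOR_RGB2BGR))
mk=(L[...,2]>.122)&(L[...,2]<.15)&((im[...,0]<8)|(im[...,0]>172))&(im[...,1]>150)&(L[...,1]<-.06)&(L[...,1]>-.2)
print("knob",np.median(L[mk],0) if mk.any() else 0,mk.sum(),L[mk].min(0),L[mk].max(0))
```

```text
[-0.078  -0.1291  0.1286] [ 0.2847 -0.3937  0.0481]
knob [-0.0676 -0.106   0.1384] 30 [-0.076  -0.1169  0.13  ] [-0.0641 -0.0965  0.1426]
```

View pics/b8.png

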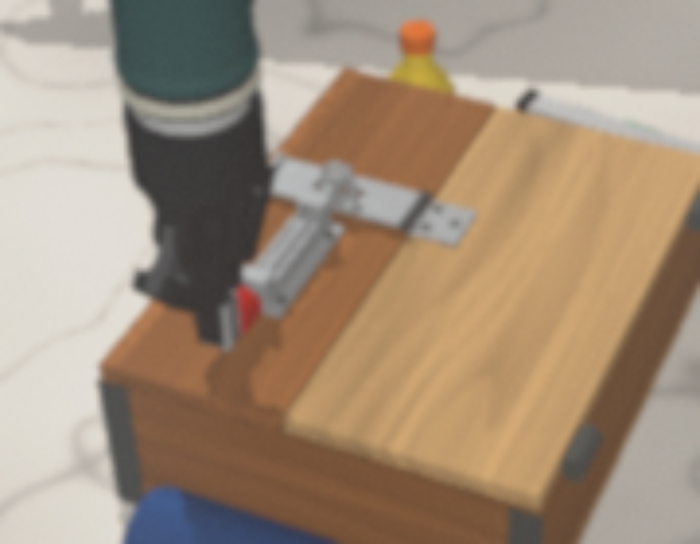

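>>> carry_out(
  series=[
    [[0.02, 0.08, 0], [0, 0, 0], 0],
    [[0.02, 0.08, 0], [0, 0, 0], 0],
    [[0, 0, 0], [0, 0, 0], 0],
    [[0, 0, 0], [0, 0, 0], 0],
  ],
)

```text
time_s: 23.58
eef_pos: [0.4545, -0.1144, 0.1287]
tool_rot: [[0.967, -0.255, 0.0], [-0.255, -0.967, 0.0], [0.0, -0.0, -1.0]]
force: [-0.8, -0.2, 0.4]
width: -0.003
```

>>> carry_out(
  series=[
    [[0.02, 0.08, 0], [0, 0, 0], 0],
    [[0.02, 0.08, 0], [0, 0, 0], 0],
    [[0, 0, 0], [0, 0, 0], 0],
    [[0, 0, 0], [0, 0, 0], 0],
  ],
)

```text
time_s: 23.92
eef_pos: [0.455, -0.1123, 0.1288]
tool_rot: [[0.966, -0.257, -0.001], [-0.257, -0.966, -0.002], [-0.0, 0.002, -1.0]]
force: [-0.3, -5.5, 0.8]
width: -0.001
```

>>> carry_out(
  series=[
    [[0.015, 0.06, 0], [0, 0, 0], 0],
    [[0, 0, 0], [0, 0, 0], 0],
    [[0, 0, 0], [0, 0, 0], 0],
  ],
)

```text
time_s: 24.17
eef_pos: [0.455, -0.1122, 0.1288]
tool_rot: [[0.966, -0.258, -0.001], [-0.258, -0.966, -0.003], [-0.0, 0.004, -1.0]]
force: [-2.0, -8.3, 0.9]
width: 0.002
```

>>> carry_out(
  series=[
    [[-0.05, -0.2, 0], [0, 0, 0], 0],
    [[-0.1, -0.4, 0], [0, 0, 0], 0],
    [[-0.1, -0.4, 0], [0, 0, 0], 0],
    [[-0.1, -0.4, 0.2], [0, 0, 0], 0],
    [[0, 0, 0.8], [0, 0, 0], 0],
    [[0, 0, 0.8], [0, 0, 0], 0],
    [[0, 0, 0.8], [0, 0, 0], 0],
    [[0, 0, 0.8], [0, 0, 0], 0],
    [[0, 0, 0.8], [0, 0, 0], 0],
    [[-0.3, -0.9, 0.5], [0, 0, 0], 0],
    [[-0.3, -0.9, 0.3], [0, 0, 0], 0],
    [[-0.3, -0.9, 0], [0, 0, 0], 0],
    [[-0.3, -0.9, 0], [0, 0, 0], 0],
    [[-0.3, -0.9, 0], [0, 0, 0], 0],
    [[-0.2, -0.9, 0], [0, 0, 0], 0],
    [[-0.1, -0.6, 0], [0, 0, 0], 0],
    [[0, 0, 0], [0, 0, 0], 0],
  ],
)

```text
time_s: 25.58
eef_pos: [0.4004, -0.2981, 0.2537]
tool_rot: [[0.965, -0.261, -0.0], [-0.261, -0.965, -0.001], [0.0, 0.001, -1.0]]
force: [0.2, 0.1, 0.4]
width: 0.002
```

Run:
```python
from h import *
np.set_printoptions(precision=4,suppress=True)
o=telemetry.get_obs();print(o["eef_pos"],o["force"])
a,da=snap("scene");b,db=snap("top")
cv2.imwrite("pics/b9.png",cv2.cvtColor(np.hstack([cv2.resize(a[140:280,210:390],(450,350)),cv2.resize(b[140:300,180:340+20],(350,311)) if 0 else cv2.resize(b[100:300,220:420],(350,350))]),cv2.COLOR_RGB2BGR))
for c,im,d in(("scene",a,da),("top",b,db)):
    L=loc(cloud(c,d));h=cv2.cvtColor(im,cv2.COLOR_RGB2HSV)
    mk=(L[...,2]>.122)&(L[...,2]<.15)&((h[...,0]<8)|(h[...,0]>172))&(h[...,1]>150)&(L[...,1]<-.06)&(L[...,1]>-.2)&(L[...,0]<-.05)
    print(c,"knob",mk.sum(),L[mk].mean(0),L[mk].min(0),L[mk].max(0))
    m=(L[...,0]>0)&(L[...,0]<.12)&(abs(L[...,1])<.15)&(L[...,2]<.2);print("lid",np.percentile(L[m][:,2],[5,50,95]))
    m=(abs(L[...,1]-.03)<.014)&(L[...,0]<-.1)&(L[...,0]>-.13);print("hasp end",np.percentile(L[m][:,2],[5,50,95]))
```

```text
[ 0.4004 -0.2981  0.2537] [0.186  0.1139 0.426 ]
scene knob 93 [-0.0744 -0.105   0.1364] [-0.0875 -0.1141  0.124 ] [-0.0634 -0.0913  0.1454]
lid [0.1157 0.1179 0.1202]
hasp end [0.1204 0.124  0.1274]
top knob 97 [-0.0794 -0.1029  0.1412] [-0.0904 -0.1121  0.1227] [-0.0666 -0.0938  0.1483]
lid [0.1164 0.1192 0.1223]
hasp end [0.1222 0.1256 0.1294]
```

View pics/b9.png

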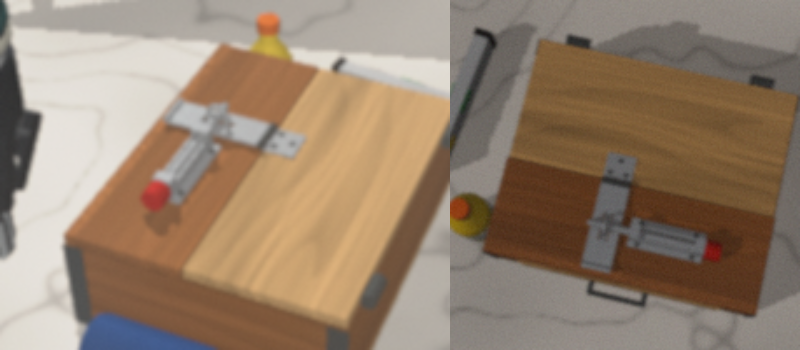

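The final picture shows the lid shut, the hasp flat, the pin through the staple with its knob against the guide, and the arm clear, so I'm handing in.

```bash
python3 -c "
from station import hand_in
print(hand_in())"
```

```text
the job is handed in; nothing more can be done
None
```

I put the screw box in the free half of the well, shut the lid, swung the hasp flat over its staple, and pushed the pin home. It took about 26 s of the 72 s allowed, and the job is handed in.

The pin did not need drawing back: at the start its tip was about 35 mm short of the staple, beyond the 22 mm it needs to clear the hasp.

**Last checks:**
- **Lid:** its top measured about 118–119 mm, flush with the 120 mm deck.
- **Hasp:** the end beyond the staple lies flat, with its top at about 124–126 mm. I pressed it down with about 19 N.
- **Pin:** the knob's centre is about 133 mm from the staple (the scene camera read 135), against 132 mm when fully home. It stopped moving under about 8 N, and the picture shows the pin through the loop.
- **Arm:** raised clear and touching nothing, with the wrist force at zero within its noise.

**Not fully checked:**
- **Drill, glue bottle and spirit level:** I never touched them on purpose, but I only judged that they had not moved from the pictures. The last one shows the glue bottle and parts of the drill and level.
- **Lid while placing the box:** the arm seems to have nudged it slightly farther open, which did no harm.

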